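Zero the kitchen scale

TASK

The kitchen scale reads off zero because a dish is standing on it. Turn the tare knob on the blue scale until its orange pointer stands at the red zero mark of the dial, then let go; leave the dish on the scale and do not move or turn the yellow-knobbed timer.

Things in the scene. Friction and masses are not known exactly. Their poses are not given: they have to be found in the camera images.
- tare_knob (a joint): tare knob angle, rad: 0 = pointer at the broad red zero mark (roughly the far side of the white round dial, 116 mm across, 38 mm above the worktop, black ticks); positive counterclockwise from above. Travel -2.6 to 0.9: neither stop is zero. Starts between -1.25 and -0.5, so turn it counterclockwise. Light friction (0.04 N m); it stays where left.
- tare_grip (a point): on the knob's vertical axis at grip height, 68 mm above the worktop; turns with the knob: x along its bar to the pointer, y across, z up. Knob: black upright bar 46 mm long, 14 mm thick, top at 80 mm, in mid-dial on a black disc 48 mm across (top at 44 mm). An orange stripe on half of the bar's top and an orange pointer at its foot show where it points.
- dish: loose white dish, 163 mm across, 14 mm high, origin at the centre of its underside; on the scale's steel plate (48 mm above the worktop), centre about 165 mm from the knob's axis. The scale is a flat blue box, 124 x 292 mm, long side left-right give or take 35 degrees, dial at its right end, dish at its left; it does not slide.
- timer_pointer (a point): tip of the pointer end of the yellow knob of a loose white twist timer (72 mm across, 44 mm high) that stands to the right of the scale; the point lies 18 mm from the timer's axis and 40 mm above the worktop. Not to be touched.

How it is judged:
By the outcome, as a careful person would: the job done as asked, in the order asked, and still so for the second after the job is handed in, with the robot touching nothing.
It also fails if it takes over 29 s, if anything falls off the work surface, if the arm or the gripper's body presses on something with over 40 N, if the wrist force passes 120 N, or if a joint passes its speed limit or range.

ROBOT

A 7-joint arm with a two-finger parallel gripper is mounted at the origin on a cart in front of the work surface, level with it; the furniture and walls round the work are solid. World frame = base frame: x ahead of the robot, y to its left, z up, the work surface at z = 0. Lengths are in m, angles in rad, forces in N, time in s.
With the tool pointing down it reaches from about 0.4 to 0.85 m from the base axis. Payload 10.4 kg.
Tool frame: the origin (TCP) lies on the centre line of the jaws, within the pads' length; the fingertips stand r.finger_overhang ahead of it and the grasp point (between the pads) lies 5 mm behind it (r.finger_overhang is the distance from the TCP to the fingertips, in m); z points along the fingers, y is the line along which they close (so a half turn about z gives the same grasp; the last joint's range is limited). The gripper opens to 87 mm and grips with 3 to 60 N. Pads are 19 mm wide; open, the fingers measure 117 mm over their backs; the gripper's body (75 mm by 190 mm) begins 51 mm behind the grasp point.
Start: joints at [1.206, 0.332, -0.065, 1.46, 0.022, 1.35, -0.088], TCP at [0.21, -0.589, 0.237] pointing down, gripper open.
Joint ranges: [-2.6, 2.6], [-0.5, 2.12], [-1.47, 1.34], [0.16, 2.42], [-1.27, 4.41], [0.06, 2.06], [-2.6, 2.6]. Speed limits (rad/s): [2.22, 2.22, 2.79, 2.79, 3.14, 3.14, 3.14].

INTERFACE

Orientations are given as a unit quaternion [x, y, z, w].
In Python, from bench import read_state, viewer, r gives the robot as it stands.
- The arm moves only by the tool carry_out, never from a script. Its argument "moves" is a list of rows, each a list of 6 numbers: the shift along the tool's x, y, z in units of 40 mm (1.0 is 40 mm), then the turn, a rotation vector about the tool's x, y, z in units of 8 degrees (1.0 is 8 degrees). A call has 1 to 20 rows; each row shifts and turns the commanded pose from where the row before left it, along the tool's axes as they then stand; what a row does not reach is not made up. A row lasts 1/8 s, in which the tool goes at most 62.5 mm and 10.7 degrees, less where a joint would pass 70% of its speed; a pose out of reach is approached as far as the arm can. A call is refused whole if a number of a shift passes 1 or a number of a turn 1, either way. A call with a gripper value outside its range is refused whole. "fingers" is the finger opening in mm, from 0 to 87, set as the call begins (left out, the last holds). The fingers move at their own pace and stop on an object; "force" is the grip in N (left out, the last holds). Time passes only in rows, so rows that do not move let the fingers close. It gives the time, the measured TCP pose, the force, the opening and the grip force at its end, in the units of the state.
- read_state(): the state, without advancing time (a new reading comes with each control period).
- viewer.camera(name): name is "scene" or "top" or "wrist"; returns a dict with "pixels" (480x640x3 uint8, red, green, blue), "range_z" (480x640 float32, m along the optical axis (not along the pixel's ray), 0 where there is no reading), "fx", "fy", "cx", "cy" (pixels), "xyz" and "orientation" of the camera in the world. Camera axes: x right, y down, z forward; pixel columns grow to the right and rows downward; lengths in m; the calibration is good to about 2 mm. The wrist camera is an equidistant fisheye: a pixel r from the principal point sees the ray r / f radians off the axis. A picture is of the moment at which its call begins.
- r.close_job(): hands the job in; it is judged then, once.
The state is a dict: "time": time; "joint_positions": joint angles; "joint_vel": joint speeds; "joint_torque": joint torques, N m; "ee_pos": TCP position; "eef_rot": TCP orientation; "ft_force": force on the tool from outside, world axes, zero at the start; "torque": the same for the moment, N m; "width": finger opening in m; "grip_force": force on a finger pad.
Only numpy, scipy, OpenCV 4.12 (cv2) and the standard library are available. Lean on these libraries where they do the work, as an engineer would, in place of code of your own. Each camera call takes 0.05 s, during which the arm holds its last target. There are 200 camera calls.

## Working session

There is one attempt and no reset: what is moved stays moved. The work goes in short steps, Python scripts to look and compute and a tool call to move; the robot and the scene stay as the last step left them, time stands still between calls to the robot, and variables do not carry over. Pictures are saved under pics/ and viewed, at most 10 in all, crops included, and the job is handed in when it is done.

Besides the shell and the picture viewer there is one more tool, called after "Emit:" as name(argument=value, ...) on one line, values as JSON. carry_out: Moves the arm, as the interface text tells. Its arguments: {"type":"object","properties":{"moves":{"type":"array","items":{"type":"array","items":{"type":"number"}}},"fingers":{"type":"number"},"force":{"type":"number"}},"required":["moves"]}

```bash
mkdir -p pics; ls; cat > h.py <<'E'
import numpy as np, cv2
from bench import read_state, viewer, r
from scipy.spatial.transform import Rotation as R
def shot(n,f=None):
    c=viewer.camera(n)
    if f: cv2.imwrite('pics/'+f,c['pixels'][:,:,::-1])
    return c
def world(c):
    v,u=np.mgrid[:480,:640]; z=c['range_z']
    P=np.stack([(u-c['cx'])/c['fx']*z,(v-c['cy'])/c['fy']*z,z],-1)
    return P@R.from_quat(c['orientation']).as_matrix().T+np.array(c['xyz'])
E
python3 - <<'E'
from h import *
s=read_state();print(s['time'],s['ee_pos'],s['eef_rot'],s['width'],r.finger_overhang)
c=shot('top','top.png');print(c['xyz'],c['orientation'],c['fx'])
np.savez('top.npz',**c)
E
```

```text
pics
0.0 [ 0.20934868 -0.58850522  0.23575527] [ 9.85431281e-01  1.70072593e-01 -1.63266194e-04 -6.90938552e-04] 0.08683548334468875 0.014
[ 0.23352803 -0.08472907  1.14236943] [-0.68898035  0.71508176 -0.08391149  0.08320465] 617.9282313354366
```

View pics/top.png

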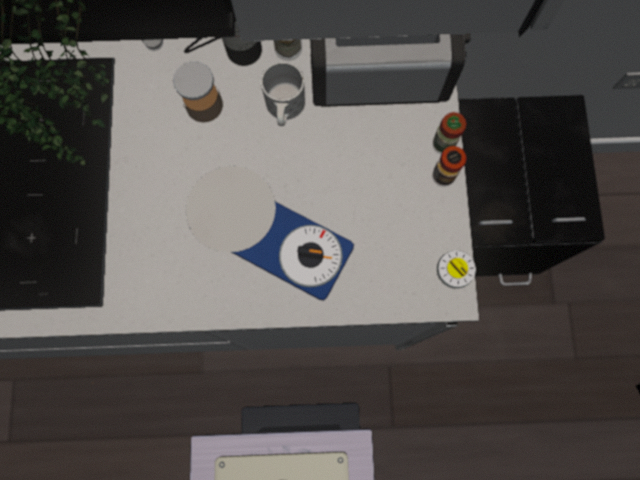

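The top view shows the scale with its dial centred near (311,253), the orange pointer towards (331,257), the red zero mark at about (323,233), the dish at (231,209) and the timer at (456,268).

```bash
python3 - <<'E'
from h import *
c=dict(np.load('top.npz')); P=world(c); im=c['pixels']; hsv=cv2.cvtColor(im,cv2.COLOR_RGB2HSV)
H,S,V=[hsv[...,i].astype(int) for i in range(3)]
m=np.zeros((480,640),bool); m[220:292,275:348]=1
red=m&((H<5)|(H>174))&(S>140)&(V>80); ora=m&(H>7)&(H<22)&(S>120)&(V>80)
wh=m&(S<60)&(V>110)
cc=cv2.findContours(wh.astype(np.uint8),cv2.RETR_EXTERNAL,2)[0];k=max(cc,key=cv2.contourArea)
e=cv2.fitEllipse(cv2.convexHull(k));print(e)
Rm=R.from_quat(c['orientation']).as_matrix()
def at(u,v,z):
    d=Rm@np.array([(u-c['cx'])/c['fx'],(v-c['cy'])/c['fy'],1]);return c['xyz']+d*(z-c['xyz'][2])/d[2]
ctr=at(*e[0],.038);print('ctr',ctr)
for n,q in(('red',red),('ora',ora)):
    v,u=np.nonzero(q);print(n,len(u),u.mean(),v.mean(),P[q].mean(0));
    w=at(u.mean(),v.mean(),.038 if n=='red' else .06)-ctr;print(w,np.degrees(np.arctan2(w[1],w[0])))
k=m&(P[...,2]>.072)&(P[...,2]<.1);print('bar',k.sum(),P[k].mean(0))
x=P[k][:,:2];w,vv=np.linalg.eigh(np.cov(x.T));print(w,np.degrees(np.arctan2(vv[1,1],vv[0,1])))
print('timer',P[268,456], 'tool yaw', R.from_quat(read_state()['eef_rot']).as_matrix().round(3))
big=cv2.resize(im[215:295,270:350],(640,640//1),interpolation=cv2.INTER_CUBIC)
cv2.imwrite('pics/crop.png',cv2.resize(big,(560,560))[:,:,::-1])
E
```

```text
((314.8592529296875, 250.06338500976562), (61.50110626220703, 78.9478759765625), 44.43531036376953)
ctr [ 0.4685194  -0.07298608  0.038     ]
red 12 322.0 233.5 [ 0.49852473 -0.08713421  0.04049054]
[ 0.03060342 -0.01415362  0.        ] -24.81982332151251
ora 62 316.93548387096774 251.9516129032258 [ 0.45748203 -0.07699954  0.07295849]
[-0.00826994 -0.00383035  0.022     ] -155.14806773792853
bar 206 [ 0.45963204 -0.06367291  0.07858074]
[1.64712036e-05 1.68341599e-04] 80.18598612338882
timer [ 0.42590111 -0.32773129  0.03701718] tool yaw [[ 0.942  0.335 -0.001]
 [ 0.335 -0.942  0.001]
 [-0.    -0.001 -1.   ]]
```

View pics/crop.png

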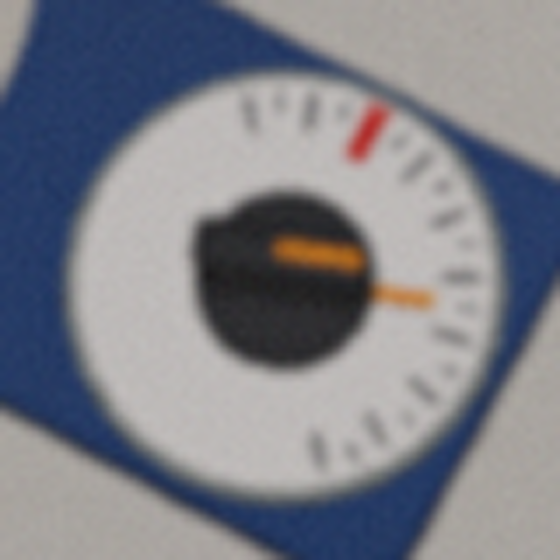

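The crop shows the dial centre at about (310.7,255.7), the pointer tip at (332,258) and the red mark at (323,233.5). The ellipse fit picked up some worktop, so I'll redo it using height.

```bash
cat >> h.py <<'E'
def at(c,u,v,z):
    d=R.from_quat(c['orientation']).as_matrix()@np.array([(u-c['cx'])/c['fx'],(v-c['cy'])/c['fy'],1]);return c['xyz']+d*(z-c['xyz'][2])/d[2]
E
python3 - <<'E'
from h import *
c=dict(np.load('top.npz')); P=world(c); im=c['pixels']; hsv=cv2.cvtColor(im,cv2.COLOR_RGB2HSV)
H,S,V=[hsv[...,i].astype(int) for i in range(3)]
v,u=np.mgrid[:480,:640]
m=np.hypot(u-310.7,v-255.7)<34
wh=m&(S<60)&(V>100)&(P[...,2]>.025)
k=max(cv2.findContours(wh.astype(np.uint8),cv2.RETR_EXTERNAL,2)[0],key=cv2.contourArea)
e=cv2.fitEllipse(cv2.convexHull(k));print(e)
ctr=at(c,*e[0],.038);print(ctr)
ora=m&(H>7)&(H<22)&(S>120)&(V>80)
a=lambda w:np.degrees(np.arctan2(w[1],w[0]))
for n,q,z in(('red',m&((H<5)|(H>174))&(S>140)&(V>80),.038),('ptr',ora&(u>325),.045),('stripe',ora&(u<322),.08)):
    w=at(c,u[q].mean(),v[q].mean(),z)-ctr;print(n,q.sum(),w,a(w))
q=ora&(u<323);x=np.array([at(c,i,j,.08)[:2] for i,j in zip(u[q],v[q])]);vv=np.linalg.eigh(np.cov(x.T))[1];print('stripe dir',a(vv[:,1]))
q=m&(P[...,2]>.074)&(P[...,2]<.1);x=P[q][:,:2];print('bar mid',(x.min(0)+x.max(0))/2,cv2.minAreaRect((x*1000).astype(np.float32)))
E
```

```text
((310.45867919921875, 255.04412841796875), (61.97872543334961, 63.58341598510742), 48.688480377197266)
[ 0.45954687 -0.06466025  0.038     ]
red 12 [ 0.03957595 -0.02247945  0.        ] -29.59692018068621
ptr 5 [-0.00623026 -0.03174029  0.007     ] -101.1053301381711
stripe 51 [-0.00151436 -0.00900259  0.042     ] -99.54856877629537
stripe dir 78.57543155225626
bar mid [ 0.46078058 -0.06394824] ((460.0593566894531, -63.82121276855469), (45.10535430908203, 14.522208213806152), 78.27660369873047)
```

Emit:
carry_out(moves=[[0.4, -0.4, 0, 0, 0, 0], [0.7, -0.7, 0, 0, 0, 0], [0.7, -0.7, 0, 0, 0, 0], [0.7, -0.7, 0, 0, 0, 0], [0.7, -0.7, 0, 0, 0, 0], [0.7, -0.7, 0, 0, 0, 0], [0.7, -0.7, 0, 0, 0, 0], [0.7, -0.7, 0, 0, 0, 0], [0.7, -0.7, 0, 0, 0, 0], [0.7, -0.7, 0, 0, 0, 0], [0.7, -0.7, 0, 0, 0, 0], [0.7, -0.7, 0, 0, 0, 0], [0.7, -0.7, 0, 0, 0, 0], [0.7, -0.7, 0, 0, 0, 0], [0.7, -0.7, 0, 0, 0, 0]])

```text
time: 1.92
ee_pos: [0.4573, -0.0665, 0.2363]
eef_rot: [0.985, 0.17, -0.0, 0.0]
ft_force: [0.7, -0.0, -0.6]
width: 0.0866
grip_force: 0.0
```

Emit:
carry_out(moves=[[0, 0, 0.2, 0, 0, -0.5], [0, 0, 0.2, 0, 0, -1], [0, 0, 0.2, 0, 0, -1], [0, 0, 0.2, 0, 0, -1], [0, 0, 0.2, 0, 0, -1], [0, 0, 0.2, 0, 0, -1], [0, 0, 0.2, 0, 0, -1], [0, 0, 0.2, 0, 0, -1], [0, 0, 0, 0, 0, 0], [0, 0, 0, 0, 0, 0]])

```text
time: 3.18
ee_pos: [0.4572, -0.0677, 0.1727]
eef_rot: [0.769, 0.639, 0.0, 0.0]
ft_force: [1.4, -0.1, -0.0]
width: 0.0872
grip_force: 0.0
```

```bash
python3 - <<'E'
from h import *
s=read_state();M=R.from_quat(s['eef_rot']).as_matrix()
print(s['time'],s['ee_pos'],M.round(3),s['joint_positions'],s['width'])
d=np.array([.460,-.064,.063])-s['ee_pos'];print('units',M.T@d/.04,'y ang',np.degrees(np.arctan2(M[1,1],M[0,1])))
c=shot('wrist','w1.png');np.savez('w1.npz',**c);print(c['fx'],c['xyz'],c['orientation'])
E
```

```text
3.175 [ 0.45717007 -0.0677102   0.17270618] [[ 0.184  0.983  0.   ]
 [ 0.983 -0.184  0.   ]
 [ 0.     0.    -1.   ]] [ 0.66233719  0.06165767 -0.62603537  1.92928137  0.03934197  1.16258579
 -0.16337951] 0.08720513939283205
units [0.10416307 0.05242769 2.74265637] y ang -10.597465969666747
371.64829954431775 [0.47177867 0.00400154 0.32123087] [ 0.98680611 -0.09139254 -0.01281797  0.13302931]
```

View pics/w1.png

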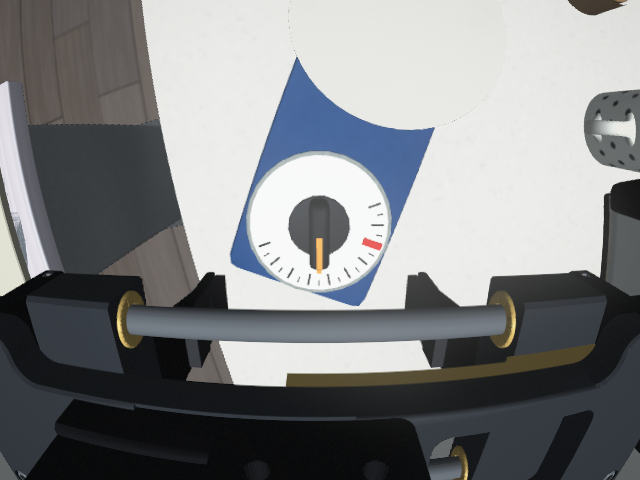

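The wrist view shows the dial centred near (319,224), the bar along the image vertical with its pointer tip at (319,271), and the red mark at (372,244). I'll measure those precisely here.

```bash
cat >> h.py <<'E'
def fish(c,u,v,z):
    p=np.array([u-c['cx'],v-c['cy']]);rr=np.hypot(*p);t=rr/c['fx']
    d=R.from_quat(c['orientation']).as_matrix()@np.array([*(p/rr*np.sin(t)),np.cos(t)])
    return c['xyz']+d*(z-c['xyz'][2])/d[2]
def wrist(c,box):
    hsv=cv2.cvtColor(c['pixels'],cv2.COLOR_RGB2HSV);H,S,V=[hsv[...,i].astype(int) for i in range(3)]
    m=np.zeros((480,640),bool);u0,u1,v0,v1=box;m[v0:v1,u0:u1]=1
    def pts(q,z): v,u=np.nonzero(q);return np.array([fish(c,i,j,z)[:2] for i,j in zip(u,v)])
    red=pts(m&((H<8)|(H>172))&(S>120)&(V>90),.038)
    ora=m&(H>9)&(H<24)&(S>110)&(V>90)
    return m,H,S,V,pts,red,ora
a=lambda w:np.degrees(np.arctan2(w[1],w[0]))
E
python3 - <<'E'
from h import *
c=dict(np.load('w1.npz'));m,H,S,V,pts,red,ora=wrist(c,(240,398,145,305))
wh=(m&(S<50)&(V>150)).astype(np.uint8)
n,l,st,ce=cv2.connectedComponentsWithStats(wh);i=l[175,320]
k=max(cv2.findContours((l==i).astype(np.uint8),cv2.RETR_EXTERNAL,1)[0],key=cv2.contourArea)[:,0]
w=np.array([fish(c,u,v,.038)[:2] for u,v in k]);e=cv2.fitEllipse((w*1000).astype(np.float32));print('dial',e)
ctr=np.array(e[0])/1000
print('red',len(red),a(red.mean(0)-ctr), np.hypot(*(red.mean(0)-ctr)))
v,u=np.nonzero(ora);print('ora',len(v),v.min(),v.max(),u.mean())
vv=np.mgrid[:480,:640][0]
p=pts(ora&(vv>=v.max()-4),.045);print('tip',a(p.mean(0)-ctr),np.hypot(*(p.mean(0)-ctr)))
p=pts(ora&(vv<v.max()-10),.08);print('stripe',a(p.mean(0)-ctr),np.linalg.eigh(np.cov(p.T))[1][:,1])
E
```

```text
dial ((458.8459167480469, -73.44255065917969), (132.3080291748047, 133.94125366210938), 108.25137329101562)
red 124 -16.243469708694967 0.043081075505249956
ora 233 238 272 318.9613733905579
tip -99.48216581185032 0.02352414897259781
stripe 74.6559464372317 [0.17687671 0.98423302]
```

```bash
cat >> h.py <<'E'
def measure(c,u0,v0,rad):
    m,H,S,V,pts,red,ora=wrist(c,(max(0,u0-rad),u0+rad,max(0,v0-rad),v0+rad))
    v,u=np.mgrid[:480,:640];m&=np.hypot(u-u0,v-v0)<rad
    blue=(H>95)&(H<125)&(S>90)
    # dial edge: first blue pixel along rays from centre
    E=[]
    for t in np.radians(np.arange(0,360,3)):
        for q in range(40,rad+6):
            j,i=int(round(v0+q*np.sin(t))),int(round(u0+q*np.cos(t)))
            if j>=480: break
            if blue[j,i]: E.append(fish(c,i,j,.038)[:2]);break
    E=np.array(E)
    from scipy.optimize import least_squares
    f=least_squares(lambda p:np.hypot(*(E-p[:2]).T)-p[2],[.46,-.064,.058],loss='soft_l1',f_scale=.001);ctr=f.x[:2]
    print('dial',len(E),f.x,'red',a(red.mean(0)-ctr),np.hypot(*(red.mean(0)-ctr)))
    return ctr,red,ora,pts,m
E
python3 - <<'E'
from h import *
c=dict(np.load('w1.npz'));ctr,red,ora,pts,m=measure(c,319,223,76)
vv=np.mgrid[:480,:640][0]
p=pts(ora&(vv>=269),.045);print('tip',a(p.mean(0)-ctr),np.hypot(*(p.mean(0)-ctr)))
p=pts(ora&(vv<262),.08);print('stripe',a(p.mean(0)-ctr),a(np.linalg.eigh(np.cov(p.T))[1][:,1]))
E
```

```text
dial 102 [ 0.46122862 -0.06205271  0.05830631] red -31.021303214314024 0.04548395613955664
tip -100.38818620105548 0.035747547038864735
stripe -99.99050543540606 79.81211051708911
```

Emit:
carry_out(moves=[[0.12, 0.06, 0.4, 0, 0, 0], [0, 0, 0.6, 0, 0, 0], [0, 0, 0.6, 0, 0, 0], [0, 0, 0.6, 0, 0, 0], [0, 0, 0.4, 0, 0, 0], [0, 0, 0.12, 0, 0, 0], [0, 0, 0, 0, 0, 0], [0, 0, 0, 0, 0, 0]])

```text
time: 4.22
ee_pos: [0.461, -0.0635, 0.0644]
eef_rot: [0.768, 0.64, 0.0, 0.001]
ft_force: [0.0, -0.4, 0.2]
width: 0.0868
grip_force: 0.0
```

Emit:
carry_out(moves=[[0, 0, 0, 0, 0, 0], [0, 0, 0, 0, 0, 0], [0, 0, 0, 0, 0, 0], [0, 0, 0, 0, 0, 0], [0, 0, 0, 0, 0, 0], [0, 0, 0, 0, 0, 0], [0, 0, 0, 0, 0, 0], [0, 0, 0, 0, 0, 0]], fingers=5, force=15)

```text
time: 5.22
ee_pos: [0.4604, -0.0634, 0.0637]
eef_rot: [0.768, 0.64, -0.0, 0.0]
ft_force: [0.4, 0.0, 1.2]
width: 0.0149
grip_force: 0.0
```

Emit:
carry_out(moves=[[0, 0, 0, 0, 0, 0], [0, 0, 0, 0, 0, 0], [0, 0, 0, 0, 0, 0]])

```text
time: 5.6
ee_pos: [0.4602, -0.0634, 0.0637]
eef_rot: [0.768, 0.64, -0.0, -0.0]
ft_force: [-2.0, 0.0, 2.8]
width: 0.014
grip_force: 15.0
```

Gripped at 14 mm. Next I turn about 69° counterclockwise.

Emit:
carry_out(moves=[[0, 0, 0, 0, 0, -0.3], [0, 0, 0, 0, 0, -0.7], [0, 0, 0, 0, 0, -0.7], [0, 0, 0, 0, 0, -0.7], [0, 0, 0, 0, 0, -0.7], [0, 0, 0, 0, 0, -0.7], [0, 0, 0, 0, 0, -0.7], [0, 0, 0, 0, 0, -0.7], [0, 0, 0, 0, 0, -0.7], [0, 0, 0, 0, 0, -0.7], [0, 0, 0, 0, 0, -0.7], [0, 0, 0, 0, 0, -0.7], [0, 0, 0, 0, 0, -0.7], [0, 0, 0, 0, 0, 0], [0, 0, 0, 0, 0, 0], [0, 0, 0, 0, 0, 0]])

```text
time: 7.6
ee_pos: [0.4607, -0.0631, 0.0638]
eef_rot: [0.266, 0.964, 0.0, 0.0]
ft_force: [4.0, 1.9, -4.4]
width: 0.0141
grip_force: 15.0
```

```bash
python3 - <<'E'
from h import *
s=read_state();M=R.from_quat(s['eef_rot']).as_matrix()
print(s['time'],s['ee_pos'],s['ft_force'],s['torque'],s['joint_positions'],s['width'],'y ang',a(M[:2,1]))
c=shot('wrist','w2.png');np.savez('w2.npz',**c)
E
```

```text
7.6 [ 0.46073237 -0.0631249   0.06378201] [ 3.96506002  1.93520984 -4.43970926] [ 0.70434951 -0.93094678 -0.02785519] [ 0.76388228  0.25442356 -0.78592318  2.02529352  0.22106524  0.94545741
  0.89565865] 0.014068490253820008 y ang 59.12932192682734
```

View pics/w2.png

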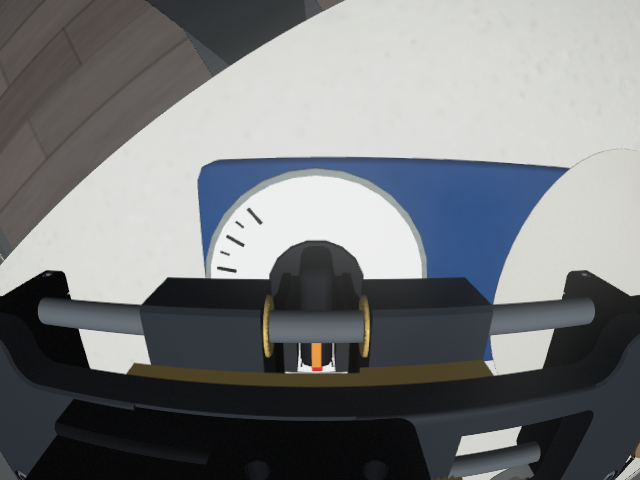

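The wrist view shows the orange stripe at (316,355) lined up with the red mark at (317,370). Now I release, lift and check.

Emit:
carry_out(moves=[[0, 0, 0, 0, 0, 0], [0, 0, 0, 0, 0, 0], [0, 0, 0, 0, 0, 0], [0, 0, 0, 0, 0, 0], [0, 0, 0, 0, 0, 0], [0, 0, 0, 0, 0, 0], [0, 0, 0, 0, 0, 0], [0, 0, -0.4, 0, 0, 0], [0, 0, -0.6, 0, 0, 0], [0, 0, -0.6, 0, 0, 0], [0, 0, -0.6, 0, 0, 0], [0, 0, -0.6, 0, 0, 0], [0, 0, -0.4, 0, 0, 0], [0, 0, 0, 0, 0, 0], [0, 0, 0, 0, 0, 0]], fingers=60)

```text
time: 9.52
ee_pos: [0.46, -0.0634, 0.1911]
eef_rot: [0.266, 0.964, -0.0, -0.0]
ft_force: [-0.0, 0.7, -0.7]
width: 0.0598
grip_force: 0.0
```

```bash
python3 - <<'E'
from h import *
s=read_state();print(s['time'],s['ee_pos'],s['width'])
c=shot('wrist','w3.png');np.savez('w3.npz',**c)
ctr,red,ora,pts,m=measure(c,319,223,76)
v,u=np.nonzero(ora);print(len(v),v.min(),v.max(),u.mean())
vv=np.mgrid[:480,:640][0]
p=pts(ora&(vv>=v.max()-3),.045);print('tip',a(p.mean(0)-ctr),np.hypot(*(p.mean(0)-ctr)))
p=pts(ora&(vv<v.max()-10),.08);print('stripe',a(p.mean(0)-ctr),a(np.linalg.eigh(np.cov(p.T))[1][:,1]))
E
```

```text
9.525 [ 0.45995799 -0.06341148  0.19108864] 0.05977422863389981
dial 109 [ 0.46103333 -0.06203155  0.05828797] red -30.539131433657953 0.04696415828982384
169 238 271 316.9585798816568
tip -30.643748247949002 0.036411922711811116
stripe -30.21797116300207 149.2348586602086
```

View pics/w3.png

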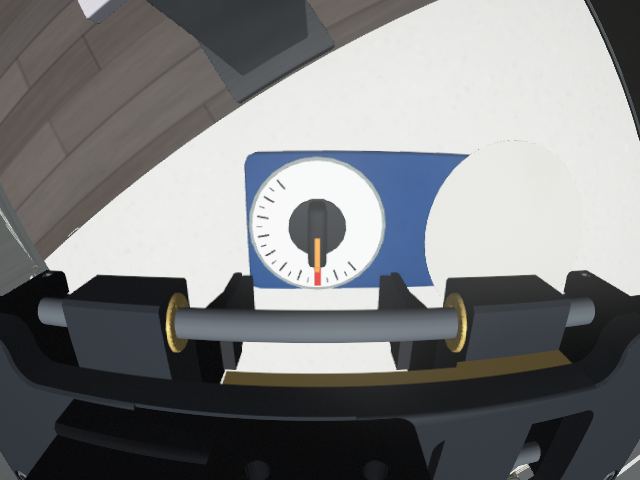

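The pointer (317,262) lines up with the red mark (317,278) to within about 0.1–0.3° as measured. The dish is still on the scale and the gripper is clear.

```bash
python3 -c "
from bench import r
print(r.close_job())"
```

```text
the job is handed in; nothing more can be done
None
```

I turned the tare knob until its pointer stood at the red zero mark (within about 0.3° as measured), released it, and handed the job in at 9.5 s with the dish still on the scale and the timer never approached.

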